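Pull the clogged insert from the bench fume filter and hold it over the scrap bowl

TASK

Swing the blue cover flap of the white fume-filter unit up until it stands upright, then draw the clogged dark insert with the orange tab straight up out of its slot. Finish holding it still in the gripper, upright, centred above the steel scrap bowl that stands to the left of the unit and well clear of the rim, so that loose dirt can drop in; do not put it down or let go. Leave the flap standing open, the white insert with the green tab in its slot, and everything else undisturbed.

Things in the scene. Friction and masses are not known exactly. Their poses are not given: they have to be found in the camera images.
- filter_unit: White housing, fixed to the table, 180 (x) x 130 (y) x 122 mm, walls 5 mm, open on top under the blue flap. Origin: underside centre; x points from the louvred front (robot side) to the hinged rear. Two slots across it at x = -42 and +16 mm hold one upright insert each (either way round), standing on the inner floor at z = 10 mm; side ribs up to z = 55 mm guide them with 2.5 mm play
- flap (a joint): Angle of the blue cover flap (rad): 0 closed, 1.57 upright, 1.9 end stop, leaning to the rear. It may start slightly ajar. A friction hinge holds it at any angle; it takes about 3 N at the handle to lift
- flap_hinge (a point): Middle of the flap's hinge line, on the upper rear edge of the unit, at x = +90, z = 124 mm in the unit's frame; the hinge line runs along the unit's y. The flap is a panel 190 mm long, 134 mm wide and 8 mm thick, reaching from the hinge to the front
- flap_handle (a point): Middle of the black round handle bar on the flap: 10 mm thick, along the unit's y, 66 mm between its posts, its centre 38 mm off the flap's outer face (33 mm clear below the bar). With the flap closed it lies 170 mm in front of the hinge line and 46 mm above it. Its axes turn with the flap
- used_insert: Clogged filter insert, the one to take out: loose dark plate 14 mm thick (its x) x 104 mm wide (its y) x 70 mm high with black pleats, and on the middle of its top an orange grip tab 12 mm (x) x 32 mm (y) x 32 mm high, so 102 mm high in all; about 0.12 kg. Origin: centre of its underside, z up; its axes start along the unit's
- used_insert_tab (a point): Point in the orange tab at 90 mm above the underside of the insert, 12 mm below the tab's top and 20 mm above the plate's top edge; with the insert seated it is 100 mm above the table, 22 mm below the housing's rim
- fresh_insert: White filter insert with a green tab, same sizes and origin as the dark one, in the other slot 58 mm away; stays where it is
- bowl: Loose round steel bowl of soap trimmings, 121 mm across and 37 mm high, standing on the table to the left (+y) of the unit (another such bowl at the far right is no part of the job). Origin: centre of its underside
- soap_stack: Bystander: three soap bars banded together, white and beige, 83 x 73 x 80 mm, origin at the underside
- tape_roll: Bystander: roll of packing tape lying flat, 108 mm across, 48 mm high, origin at the underside
- soap_bar: Bystander: one packed soap bar, about 81 x 105 x 27 mm, origin at the underside
- glue_stick: Bystander: glue stick standing upright, white and orange, 27 mm across, 97 mm high, origin at the underside

How it is judged:
By the outcome, as a careful person would: the job done as asked, in the order asked, and still so for the second after the job is handed in, while the arm keeps its last pose, push and grip.
It also fails if it takes over 54 s, if anything falls off the work surface, if the arm or the gripper's body presses on something with over 40 N, if the wrist force passes 120 N, or if a joint passes its speed limit or range.

ROBOT

A 6-joint arm with a two-finger parallel gripper is mounted at the origin on a cart in front of the work surface, level with it; the furniture and walls round the work are solid. World frame = base frame: x ahead of the robot, y to its left, z up, the work surface at z = 0. Lengths are in mm, angles in rad, forces in N, time in s.
With the tool pointing down it reaches from about 300 to 775 mm from the base axis. Payload 14.6 kg.
Tool frame: the origin (TCP) lies between the finger pads; the fingertips stand 19 mm ahead of it and the grasp point (between the pads) is the TCP; z points along the fingers, y is the line along which they close (so a half turn about z gives the same grasp; the last joint's range is limited). The gripper opens to 94 mm and grips with 3 to 60 N. Pads are 16 mm wide; open, the fingers measure 119 mm over their backs; the gripper's body (75 mm by 177 mm) begins 78 mm behind the grasp point.
Start: joints at [-1.396, 0.3, 1.521, -0, 1.321, -0.067], TCP at [131.691, -533.991, 189.746] pointing down, gripper open.
Joint ranges: [-3.03, 3.03], [-0.79, 2.21], [0.23, 2.52], [-1.04, 4.18], [0, 3.07], [-2.55, 2.55]. Speed limits (rad/s): [2.22, 2.22, 2.57, 3.14, 3.14, 3.14].

INTERFACE

Orientations are given as [roll, pitch, yaw] about the fixed x, y, z axes, in that order (R = Rz(yaw) Ry(pitch) Rx(roll)).
In Python, from cell import monitor, imaging, job, find_in, trace gives the robot as it stands. The module is installed in compiled form; this text tells all that it offers.
- The arm moves only by the tool arm_command, never from a script. Its argument "steps" is a list of rows, each a list of 5 numbers: the opening, from 0 (shut) to 1 (fully open), then the shift along the tool's x, y, z in mm, then the turn about the tool's z in degrees. In form: [[gripper, dx, dy, dz, turn], ...]. A call has 1 to 20 rows; each row is the pose to reach, as a shift and turn from the pose commanded when the call began, along the tool's axes at that moment; what a row does not reach only later rows make up. A row lasts 1/8 s, in which the tool goes at most 62.5 mm and 10.7 degrees, less where a joint would pass 70% of its speed; a pose out of reach is approached as far as the arm can. A call with a gripper value outside its range is refused whole. The fingers move at their own pace and stop on an object; "force" is the grip in N (left out, the last holds). Time passes only in rows, so rows that repeat a pose let the fingers close. It gives the time, the measured TCP pose, the force, the opening and the grip force at its end, in the units of the state.
- monitor.read_state(): the state, without advancing time (a new reading comes with each control period).
- imaging.camera(name): name is "side" or "top" or "wrist"; returns a dict with "img" (420x560x3 uint8, red, green, blue), "mtx" (3x3 intrinsics, pixels), "view" (4x4, takes a point from world to camera coordinates). Camera axes: x right, y down, z forward; pixel columns grow to the right and rows downward; lengths in mm; the calibration is good to about 2 mm. A picture is of the moment at which its call begins. There is no depth.
- job.sign_off(): hands the job in; it is judged then, once.
Trained networks look in a picture, given as the dict that the camera call returned (one of the last four; its "shot" number tells which), for a name from the list of things; names that differ only in an ending like _2 or _b are one class to them, and where a whole thing is asked for, a point or a joint stands for the part that bears it (a point fixed in the world has none). Each returns a list of dicts, best first, with "p" (0 to 1); they miss things now and then, are a little off and sometimes report something else, mostly with a low value. They report only what shows in the picture. A call takes as long as a camera call.
- find_in(picture, target): "rect" ([centre column, centre row, width, height] in pixels, round what is visible of it).
- trace(picture, target): "region" (420x560 bool, what is visible of it) and "rect" ([centre column, centre row, width, height] in pixels, round what is visible of it).
The state is a dict: "clock": time; "joints": joint angles; "qd": joint speeds; "effort": joint torques, N m; "eef_pos": TCP position; "eef_rot": TCP orientation; "wrist_force": force on the tool from outside, world axes, zero at the start; "moment": the same for the moment, N m; "finger_gap": finger opening in mm; "finger_force": force on a finger pad.
Only numpy, scipy, OpenCV 4.12 (cv2) and the standard library are available. Lean on these libraries where they do the work, as an engineer would, in place of code of your own. Each camera call takes 0.05 s, during which the arm holds its last target. There are 200 camera calls.

## Working session

There is one attempt and no reset: what is moved stays moved. The work goes in short steps, Python scripts to look and compute and a tool call to move; the robot and the scene stay as the last step left them, time stands still between calls to the robot, and variables do not carry over. Pictures are saved under pics/ and viewed, at most 13 in all, crops included, and the job is handed in when it is done.

Besides the shell and the picture viewer there is one more tool, called after "Request:" as name(argument=value, ...), one argument or row to a line, values as JSON. arm_command: Moves the arm, as the interface text tells. Its arguments: {"type":"object","properties":{"steps":{"type":"array","items":{"type":"array","items":{"type":"number"}}},"force":{"type":"number"}},"required":["steps"]}

```bash
mkdir -p pics; cat > h.py <<'E'
import numpy as np,cv2
from cell import monitor,imaging,job,find_in,trace
def ray(p,uv):
    V=np.array(p["view"]);K=np.array(p["mtx"]);d=np.linalg.inv(K)@[uv[0],uv[1],1];R=V[:3,:3]
    return -R.T@V[:3,3],R.T@d
def onz(p,uv,z):
    o,d=ray(p,uv);return o+d*(z-o[2])/d[2]
def proj(p,X):
    V=np.array(p["view"]);c=V[:3,:3]@np.array(X,float)+V[:3,3];q=np.array(p["mtx"])@c;return q[:2]/q[2]
def save(p,n,crop=None,s=1):
    im=p["img"][:,:,::-1]
    if crop: im=im[crop[1]:crop[3],crop[0]:crop[2]]
    cv2.imwrite("pics/"+n,cv2.resize(im,None,fx=s,fy=s))
E
python3 - <<'E'
from h import *
np.set_printoptions(precision=1,suppress=True)
a=imaging.camera("top");b=imaging.camera("side")
cv2.imwrite("pics/a.png",cv2.resize(np.vstack([a["img"],b["img"]])[:,:,::-1],(400,600))) 
save(a,"top.png",s=1.4);save(b,"side.png",s=1.4)
for p in (a,b):
    o,d=ray(p,(280,210));print(o,d)
    for n in ["filter_unit","flap","flap_handle","used_insert","fresh_insert","bowl","soap_stack","tape_roll","soap_bar","glue_stick"]:
        print(n,[(np.round(f["rect"]),round(f["p"],2)) for f in find_in(p,n)[:2]])
s=monitor.read_state();print(s)
E
```

```text
[ 278.3   28.2 1327.2] [ 0.2 -0.  -1. ]
filter_unit [(array([231., 207.,  56.,  74.]), 0.9)]
flap [(array([228., 203.,  58.,  67.]), 0.56)]
flap_handle [(array([230., 203.,  58.,  68.]), 0.97), (array([327., 172.,  33.,  36.]), 0.39)]
used_insert []
fresh_insert [(array([151., 229.,  42.,  37.]), 0.63), (array([420., 159.,  20.,  17.]), 0.44)]
bowl [(array([152., 228.,  41.,  41.]), 0.61)]
soap_stack [(array([166., 180.,  37.,  37.]), 0.83)]
tape_roll [(array([329., 172.,  35.,  39.]), 0.87), (array([231., 206.,  58.,  73.]), 0.68)]
soap_bar []
glue_stick [(array([418., 160.,  17.,  15.]), 0.58)]
[   36.5 -1105.1  1111.8] [ 0.3  0.7 -0.6]
filter_unit [(array([267., 195.,  64.,  59.]), 0.89)]
flap [(array([267., 182.,  62.,  28.]), 0.87)]
flap_handle [(array([268., 184.,  56.,  31.]), 0.88), (array([207., 196.,  24.,  15.]), 0.41)]
used_insert []
fresh_insert []
bowl []
soap_stack [(array([272., 162.,  24.,  18.]), 0.52)]
tape_roll [(array([331., 246.,  33.,  36.]), 0.7)]
soap_bar [(array([207., 194.,  23.,  19.]), 0.55), (array([386., 298.,  15.,  27.]), 0.55)]
glue_stick [(array([385., 301.,  16.,  30.]), 0.63)]
{'clock': 1.1, 'joints': array([-1.4,  0.3,  1.5, -0. ,  1.3, -0.1]), 'qd': array([-0.,  0., -0., -0., -0.,  0.]), 'effort': array([ -0. , -53.2, -35.3,   0.1,   0. ,  -0. ]), 'eef_pos': array([ 131.7, -534. ,  189.7]), 'eef_rot': array([-3.1,  0. ,  0.2]), 'wrist_force': array([ 0.3, -0.5,  0.1]), 'moment': array([0., 0., 0.]), 'finger_force': 0.0, 'finger_gap': 94.09838997475411}
```

View pics/top.png

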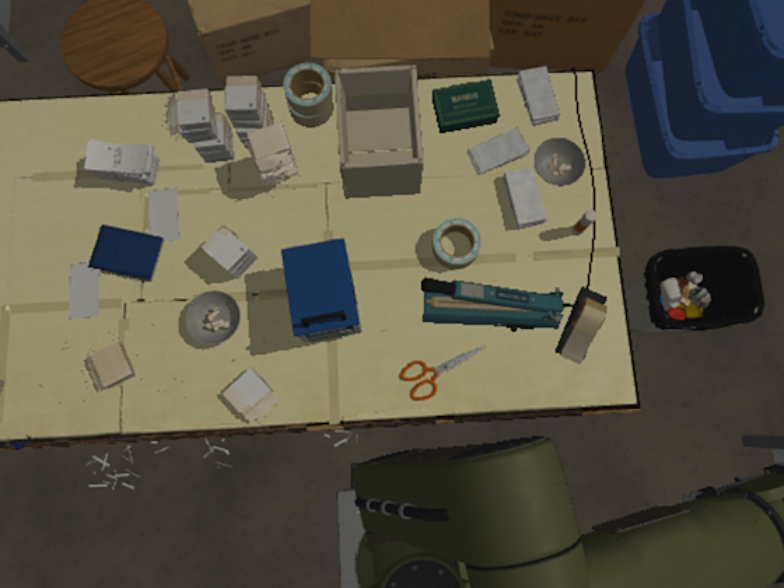

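View pics/side.png

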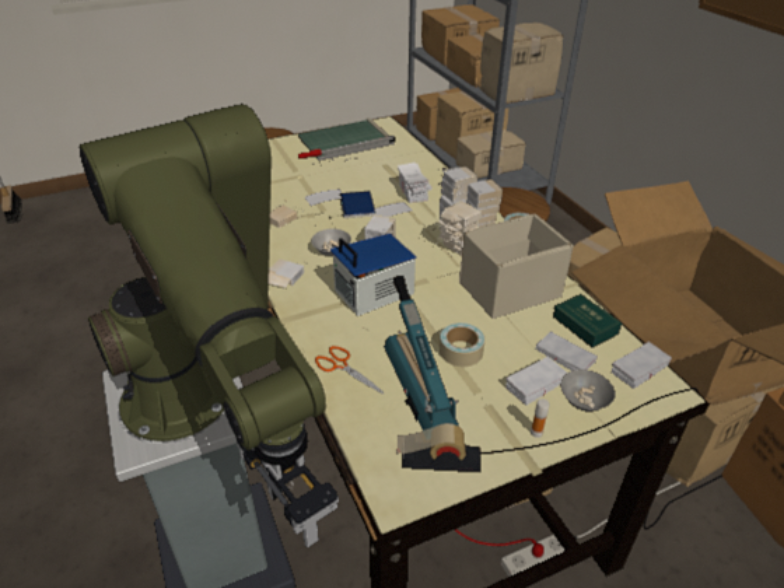

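The top view shows the closed unit at about (320,290), with its handle at (324,320). The bowl is at (212,320) and the soap stack at (229,252), all in 1.4x pixels. The side view agrees. Next I'll get coarse positions.

```bash
cat >> h.py <<'E'
def blue(p):
    h=cv2.cvtColor(p["img"],cv2.COLOR_RGB2HSV);return ((h[...,0]>100)&(h[...,0]<125)&(h[...,1]>140)&(h[...,2]>35)).astype(np.uint8)
E
python3 - <<'E'
from h import *
np.set_printoptions(precision=2,suppress=True)
a=imaging.camera("top")
m=blue(a); n,l,st,c=cv2.connectedComponentsWithStats(m)
for i in range(1,n):
    if st[i,4]>200: print(st[i],c[i])
i=l[200,228]; k=(l==i).astype(np.uint8)
cs,_=cv2.findContours(k,0,2);r=cv2.minAreaRect(max(cs,key=len));bx=cv2.boxPoints(r)
print([onz(a,q,132)for q in bx])
t=trace(a,"bowl")
for q in t[:2]: print(q["p"],q["rect"],onz(a,q["rect"][:2],37))
t=trace(a,"soap_stack")[0];print(t["rect"],onz(a,t["rect"][:2],80))
w=imaging.camera("wrist");V=np.array(w["view"]);s=monitor.read_state()
from scipy.spatial.transform import Rotation as Ro
R=Ro.from_euler('xyz',s["eef_rot"]).as_matrix();o,d=ray(w,(280,210))
print("cam in tool",R.T@(o-s["eef_pos"]),"axis in tool",R.T@d,w["mtx"],s["eef_rot"]);print("R",R)
E
```

```text
[450   0  38 121 578] [468.85  46.95]
[ 482    0   78   98 3987] [528.19  39.37]
[482  82  78  36 401] [527.36 104.77]
[  64  161   52   39 1361] [ 89.48 179.84]
[ 201  171   55   69 2720] [227.93 204.01]
[array([651.98, 247.24, 132.  ]), array([667.53, 112.85, 132.  ]), array([483.51,  91.18, 132.  ]), array([469.1 , 221.74, 132.  ])]
0.65 [150.6, 227.8, 43.1, 37.8] [530.88 417.84  37.  ]
[165.6, 179.7, 32.1, 38.3] [667.91 360.13  80.  ]
cam in tool [  75.63    0.25 -193.77] axis in tool [-0.27  0.01  0.96] [[324.73   0.   276.8 ]
 [  0.   324.73 208.23]
 [  0.     0.     1.  ]] [-3.14 -0.    0.24]
R [[ 0.97  0.24  0.  ]
 [ 0.24 -0.97  0.  ]
 [ 0.   -0.   -1.  ]]
```

Request:
arm_command(
  steps=[
    [0.4,0,0,-60,0],
    [0.4,30,-35,-120,-10],
    [0.4,70,-80,-160,-20],
    [0.4,110,-126,-160,-30],
    [0.4,150,-172,-160,-40],
    [0.4,190,-217,-160,-50],
    [0.4,230,-263,-160,-60],
    [0.4,270,-309,-160,-70],
    [0.4,310,-354,-160,-80],
    [0.4,350,-400,-160,-83],
    [0.4,390,-446,-160,-83],
    [0.4,430,-491,-160,-83],
    [0.4,470,-537,-160,-83],
    [0.4,500,-570,-160,-83],
    [0.4,515,-587,-160,-83],
    [0.4,515,-587,-160,-83],
    [0.4,515,-587,-160,-83],
  ],
)

```text
clock: 3.42
eef_pos: [490.9, 158.7, 349.9]
eef_rot: [3.141, 0.0, 1.69]
wrist_force: [1.0, 0.1, 0.4]
finger_gap: 37.3
finger_force: 0.0
```

```bash
python3 - <<'E'
from h import *
np.set_printoptions(precision=1,suppress=True)
w=imaging.camera("wrist");save(w,"w1.png",s=1.4)
for n in ["flap_handle","flap","bowl","soap_stack"]:
    for q in trace(w,n)[:2]: print(n,round(q["p"],2),np.array(q["rect"]))
m=blue(w);cs,_=cv2.findContours(m,0,2);c=max(cs,key=cv2.contourArea)
bx=cv2.approxPolyDP(cv2.convexHull(c),8,True)[:,0];print(bx);print(np.array([onz(w,q,132)for q in bx]))
for X in [(491,160,170),(660,180,124),(531,418,37)]: print(X,proj(w,X))
E
```

```text
flap_handle 0.91 [337.4 180.1 153.1 109.1]
flap 0.82 [336.6 180.8 151.4 113.1]
bowl 0.72 [329.   23.4  90.3  37.4]
soap_stack 0.96 [432.5  39.4 102.2  78.7]
[[412 129]
 [403 228]
 [265 234]
 [264 131]]
[[648.4 243.2 132. ]
 [665.7 115.8 132. ]
 [483.5  85.5 132. ]
 [467.6 219.1 132. ]]
(491, 160, 170) [277.2 186. ]
(660, 180, 124) [407.2 179.3]
(531, 418, 37) [328.7 -14.5]
```

View pics/w1.png

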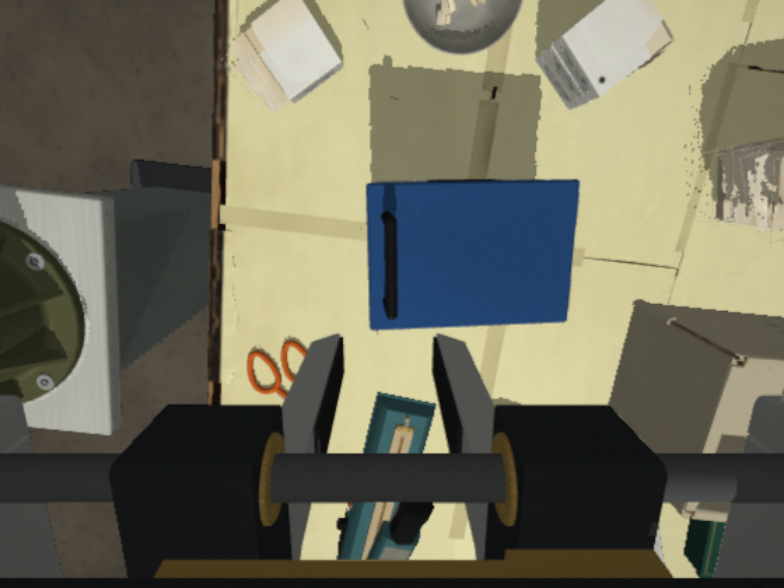

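The wrist view shows the blue flap with the black bar running from (387,218) to (391,316) in 1.4x pixels. The bowl is at the top edge. I'll fit the unit pose and flap angle jointly.

```bash
cat >> h.py <<'E'
def P(v,pts):  # v: hinge x,y,yaw,flap ; pts in hinge frame (x,y,z) closed
    x,y,t,f=v;out=[]
    for a,b,c in pts:
        X=a*np.cos(f)+c*np.sin(f);Z=-a*np.sin(f)+c*np.cos(f)
        out.append([x+X*np.cos(t)-b*np.sin(t),y+X*np.sin(t)+b*np.cos(t),124+Z])
    return np.array(out)
E
python3 - <<'E'
from h import *
from scipy.optimize import least_squares
np.set_printoptions(precision=3,suppress=True)
cor=[(0,67,8),(0,-67,8),(-190,-67,8),(-190,67,8)]
ps=[imaging.camera(n) for n in("wrist","top","side")]
C=[]
# corners per cam, matched by nearest projection
v0=[660,180,.118,0.03]
for p in ps:
    m=blue(p);n,l,st,c=cv2.connectedComponentsWithStats(m)
    u=proj(p,[575,170,132]).astype(int);m=(l==l[u[1],u[0]]).astype(np.uint8)
    cs,_=cv2.findContours(m,0,2);h=cv2.convexHull(max(cs,key=len))
    e=6
    q=cv2.approxPolyDP(h,4,True)[:,0].astype(float);print(len(q),q.tolist())
    pr=[proj(p,X) for X in P(v0,cor)]
    C.append([q[np.argmin(np.linalg.norm(q-a,axis=1))] for a in pr]); print(np.array(pr))
def res(v,use=(0,1,2)):
    r=[]
    for i in use:
        for X,q in zip(P(v,cor),C[i]): r+=list(proj(ps[i],X)-q)
    e=P(v,[(-170,33,46),(-170,-33,46)])
    for X,q in zip(e,[(276.4,155),(279.3,226)]): r.append(proj(ps[0],X)[0]-q[0])
    r.append(sum(proj(ps[0],X)[1] for X in e)/2-190.5)
    return np.array(r)
for use in ((0,1,2),(0,1),(0,),(0,2)):
    s=least_squares(res,v0,args=(use,),loss="soft_l1");v=s.x
    print(use,v,res(v,use).round(1).tolist());print(P(v,[(-170,0,46)]))
E
```

```text
4 [[412.0, 129.0], [403.0, 228.0], [265.0, 233.0], [262.0, 132.0]]
[[415.444 126.539]
 [404.181 229.708]
 [262.168 231.093]
 [260.935 126.53 ]]
2 [[227.0, 201.0], [228.0, 208.0]]
[[200.017 177.569]
 [245.609 169.845]
 [256.092 232.866]
 [208.909 241.12 ]]
4 [[295.0, 183.0], [253.0, 196.0], [237.0, 178.0], [278.0, 167.0]]
[[277.489 165.436]
 [296.291 182.684]
 [250.907 197.531]
 [233.665 178.685]]
(0, 1, 2) [659.189 179.063   0.141   0.049] [1.5, -1.8, 1.7, 2.3, -2.2, 2.8, -2.9, -0.9, -26.6, -22.7, 18.8, -31.5, 29.8, 24.0, -17.3, 33.3, -0.9, -1.3, 1.6, -0.3, -1.2, 1.4, -3.3, 0.7, 1.6, -0.1, 0.3]
[[493.328 155.495 178.322]]
(0, 1) [661.229 179.225   0.15   -0.021] [2.2, -1.7, 3.3, 2.3, -0.3, 0.6, -1.7, 0.2, -26.6, -23.0, 18.8, -32.1, 30.5, 24.0, -16.0, 33.7, 0.1, -1.0, -0.4]
[[492.24  153.685 166.501]]
(0,) [661.495 178.325   0.145  -0.027] [2.5, -0.9, 3.0, 3.0, -0.4, 0.4, -1.4, 0.2, 0.2, -1.3, -0.4]
[[492.121 153.529 165.397]]
(0, 2) [659.731 178.248   0.136   0.04 ] [2.0, -1.0, 1.7, 2.9, -2.1, 2.3, -2.3, -1.0, -0.6, -1.2, 1.7, -0.2, -1.2, 1.8, -3.1, 1.1, 1.6, -0.3, 0.1]
[[493.279 155.429 176.809]]
```

Request:
arm_command(
  steps=[
    [0.4,-3,2,40,-1],
    [0.4,-3,2,85,-1],
    [0.4,-3,2,120,-1],
    [0.4,-3,2,145,-1],
    [0.4,-3,2,162,-1],
    [0.4,-3,2,172,-1],
    [0.4,-3,2,178,-1],
    [0.4,-3,2,178,-1],
  ],
)

```text
clock: 4.82
eef_pos: [493.6, 156.5, 171.9]
eef_rot: [3.141, -0.0, 1.708]
wrist_force: [0.1, 0.1, 0.6]
finger_gap: 37.8
finger_force: 0.0
```

```bash
python3 - <<'E'
from h import *
w=imaging.camera("wrist");save(w,"w2.png",s=1.4);print(proj(w,monitor.read_state()["eef_pos"]))
E
```

```text
[277.58483718 243.61289022]
```

View pics/w2.png

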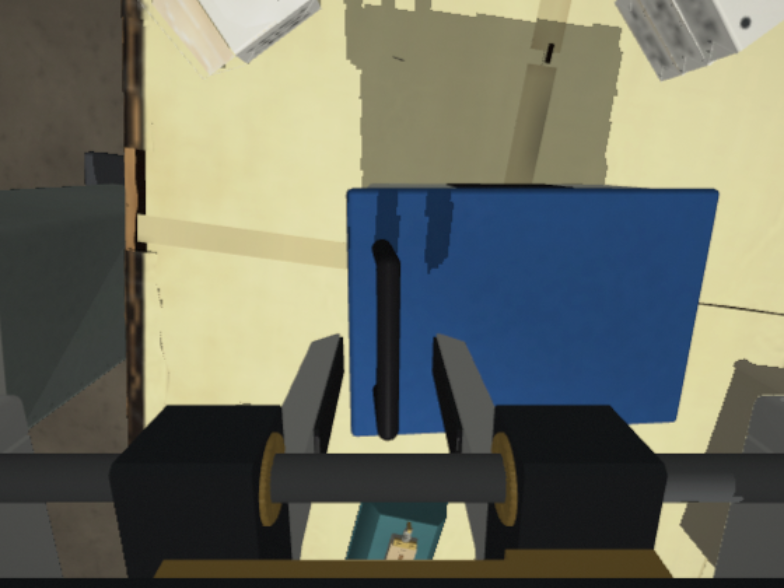

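The bar runs from (382,245) to (388,437) with the TCP between them at about (388,341), so the grip is centred. Closing.

Request:
arm_command(
  steps=[
    [0.2,0,0,0,0],
    [0.1,0,0,0,0],
    [0,0,0,0,0],
    [0,0,0,0,0],
    [0,0,0,0,0],
  ],
  force=12,
)

```text
clock: 5.5
eef_pos: [493.5, 156.5, 171.8]
eef_rot: [3.142, -0.0, 1.708]
wrist_force: [-0.8, 0.3, 1.5]
finger_gap: 0.6
finger_force: 0.5
```

```bash
python3 - <<'E'
import numpy as np
# handle arc relative to current (assume flap 0.03): tool dy (unit +x), dz (down)
for f0 in (0,0.04):
  h=lambda f:(-170*np.cos(f)+46*np.sin(f),170*np.sin(f)+46*np.cos(f))
  b=h(f0)
  print([(round(h(f)[0]-b[0],1),round(-(h(f)[1]-b[1]),1)) for f in np.linspace(f0,1.62,18)[1:]])
E
```

```text
[(np.float64(5.1), np.float64(-16.0)), (np.float64(11.8), np.float64(-31.4)), (np.float64(19.9), np.float64(-46.1)), (np.float64(29.3), np.float64(-59.9)), (np.float64(40.0), np.float64(-72.8)), (np.float64(51.9), np.float64(-84.7)), (np.float64(64.9), np.float64(-95.3)), (np.float64(78.8), np.float64(-104.7)), (np.float64(93.6), np.float64(-112.7)), (np.float64(109.0), np.float64(-119.2)), (np.float64(125.0), np.float64(-124.3)), (np.float64(141.4), np.float64(-127.8)), (np.float64(158.1), np.float64(-129.7)), (np.float64(174.9), np.float64(-130.0)), (np.float64(191.6), np.float64(-128.8)), (np.float64(208.1), np.float64(-125.9)), (np.float64(224.3), np.float64(-121.5))]
[(np.float64(5.6), np.float64(-15.4)), (np.float64(12.6), np.float64(-30.1)), (np.float64(21.0), np.float64(-44.2)), (np.float64(30.6), np.float64(-57.4)), (np.float64(41.5), np.float64(-69.7)), (np.float64(53.4), np.float64(-80.9)), (np.float64(66.3), np.float64(-91.0)), (np.float64(80.1), np.float64(-99.8)), (np.float64(94.6), np.float64(-107.3)), (np.float64(109.8), np.float64(-113.4)), (np.float64(125.4), np.float64(-118.1)), (np.float64(141.5), np.float64(-121.3)), (np.float64(157.8), np.float64(-123.1)), (np.float64(174.1), np.float64(-123.2)), (np.float64(190.4), np.float64(-121.9)), (np.float64(206.5), np.float64(-119.1)), (np.float64(222.3), np.float64(-114.8))]
```

```bash
python3 - <<'E'
from h import *
w=imaging.camera("wrist");b=imaging.camera("side")
c=b["img"][140:240,200:340]
im=np.hstack([cv2.resize(w["img"][150:420,180:400],(400,490)),cv2.resize(c,(400,490)[:1]+(286,)).__class__(0) if 0 else cv2.copyMakeBorder(cv2.resize(c,(400,286)),0,204,0,0,0)])
cv2.imwrite("pics/w3.png",im[:,:,::-1]);print(w["view"].round(3).tolist(),w["mtx"])
E
```

```text
[[0.991, 0.136, 0.001, -509.983], [0.131, -0.956, 0.262, 62.164], [0.037, -0.26, -0.965, 395.253], [0.0, 0.0, 0.0, 1.0]] [[324.72973419   0.         276.80475611]
 [  0.         324.72973419 208.23092954]
 [  0.           0.           1.        ]]
```

View pics/w3.png

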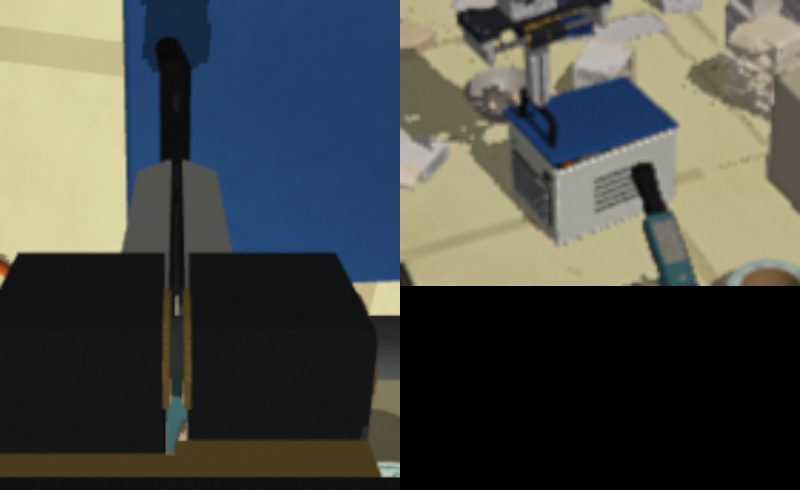

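```bash
python3 - <<'E'
from h import *
np.set_printoptions(precision=1,suppress=True)
w=imaging.camera("wrist");b=imaging.camera("side")
for z in (140,150,160,170,180,190,200):
    A=onz(w,(272.9,174),z);B=onz(w,(277.1,312.5),z);print(z,A,B,np.linalg.norm(A-B),(A+B)/2,"side",proj(b,A),proj(b,B))
e=monitor.read_state()["eef_pos"]
for d in (0,19): print("tcp/tip side",proj(b,e-[0,0,d]),"wrist",proj(w,e-[0,0,d]))
c=b["img"][160:200,225:275];cv2.imwrite("pics/w4.png",cv2.resize(c[:,:,::-1],None,fx=14,fy=14,interpolation=0))
E
```

```text
140 [485.1 195.2 140. ] [503.   86.6 140. ] 110.06338555020432 [494.  140.9 140. ] side [241.8 181. ] [257.6 196.1]
150 [484.9 196.8 150. ] [502.1  93.  150. ] 105.1837612458616 [493.5 144.9 150. ] side [241.5 178.5] [256.6 192.9]
160 [484.8 198.4 160. ] [501.2  99.5 160. ] 100.30413694151893 [493.  148.9 160. ] side [241.2 176. ] [255.6 189.6]
170 [484.7 200.  170. ] [500.3 105.9 170. ] 95.42451263717619 [492.5 153.  170. ] side [240.9 173.5] [254.6 186.4]
180 [484.6 201.7 180. ] [499.4 112.3 180. ] 90.54488833283351 [492. 157. 180.] side [240.6 171. ] [253.5 183.2]
190 [484.5 203.3 190. ] [498.5 118.8 190. ] 85.66526402849081 [491.5 161.  190. ] side [240.2 168.5] [252.5 179.9]
200 [484.4 204.9 200. ] [497.6 125.2 200. ] 80.78563972414808 [491. 165. 200.] side [239.9 166. ] [251.5 176.7]
tcp/tip side [247.5 178.9] wrist [277.4 243.5]
tcp/tip side [247.7 183.2] wrist [277.3 233.4]
```

View pics/w4.png

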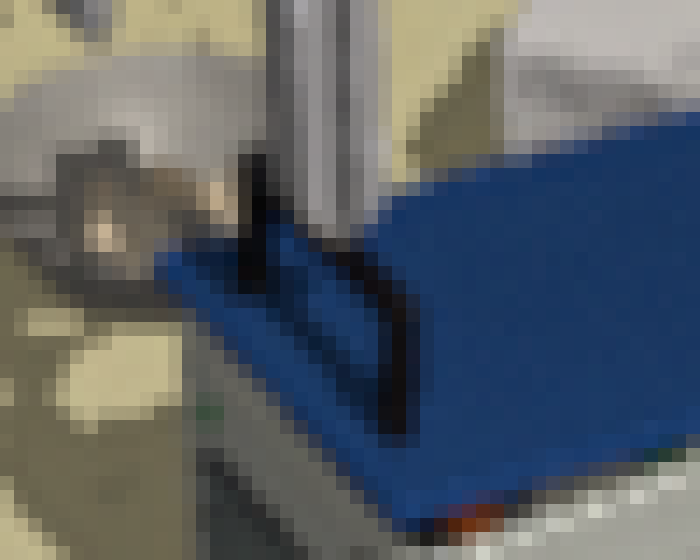

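The fingers closed over the top of the bar without gripping it. The side crop shows the tips at bar height, about (345,240), and no finger below it. I'll open, go lower and close again.

Request:
arm_command(
  steps=[
    [0.4,0,0,-15,0],
    [0.4,0,0,-15,0],
    [0.4,0,0,-10,0],
    [0.4,0,0,0,0],
    [0.4,0,0,8,0],
    [0.4,0,0,14,0],
    [0.4,0,0,18,0],
    [0.4,0,0,18,0],
  ],
)

```text
clock: 6.7
eef_pos: [493.4, 156.5, 153.5]
eef_rot: [-3.141, 0.0, 1.708]
wrist_force: [0.8, 0.4, -1.0]
finger_gap: 37.7
finger_force: 0.0
```

Request:
arm_command(
  steps=[
    [0.2,0,0,0,0],
    [0,0,0,0,0],
    [0,0,0,0,0],
    [0,0,0,0,0],
  ],
  force=12,
)

```text
clock: 7.2
eef_pos: [492.8, 156.4, 153.7]
eef_rot: [-3.14, 0.0, 1.708]
wrist_force: [-5.7, -1.0, 2.8]
finger_gap: 9.2
finger_force: 12.0
```

Request:
arm_command(
  steps=[
    [0.25,0,0,0,0],
    [0.25,0,0,0,0],
    [0.25,0,0,4,0],
    [0.25,0,0,8,0],
    [0.25,0,0,8,0],
    [0,0,-1,8,0],
    [0,0,-1,8,0],
    [0,0,-1,8,0],
  ],
  force=15,
)

```text
clock: 8.2
eef_pos: [492.8, 156.4, 145.9]
eef_rot: [3.141, -0.0, 1.708]
wrist_force: [2.7, 0.0, -1.4]
finger_gap: 10.0
finger_force: 15.0
```

Request:
arm_command(
  steps=[
    [0,0,2.5,-8,0],
    [0,0,5.3,-15.7,0],
    [0,0,8.5,-23,0],
    [0,0,12.2,-30.8,0],
    [0,0,16,-38,0],
    [0,0,20.4,-45.2,0],
    [0,0,25,-52,0],
    [0,0,30,-58.6,0],
    [0,0,30,-58.6,0],
  ],
)

```text
clock: 9.32
eef_pos: [524.1, 160.4, 203.4]
eef_rot: [3.139, 0.0, 1.707]
wrist_force: [23.2, 2.2, -17.8]
finger_gap: 9.2
finger_force: 15.0
```

```bash
python3 - <<'E'
from h import *
s=monitor.read_state();print(s["eef_pos"],s["wrist_force"],s["finger_gap"])
b=imaging.camera("side");w=imaging.camera("wrist");b2=cv2.resize(b["img"][100:240,200:340],(400,400));w2=cv2.resize(w["img"],(400,300))
cv2.imwrite("pics/w5.png",np.hstack([b2,cv2.copyMakeBorder(w2,0,100,0,0,0)])[:,:,::-1])
E
```

```text
[524.12959934 160.35280556 203.36333714] [ 23.21333438   2.19695593 -17.81126728] 9.155226460611173
```

View pics/w5.png

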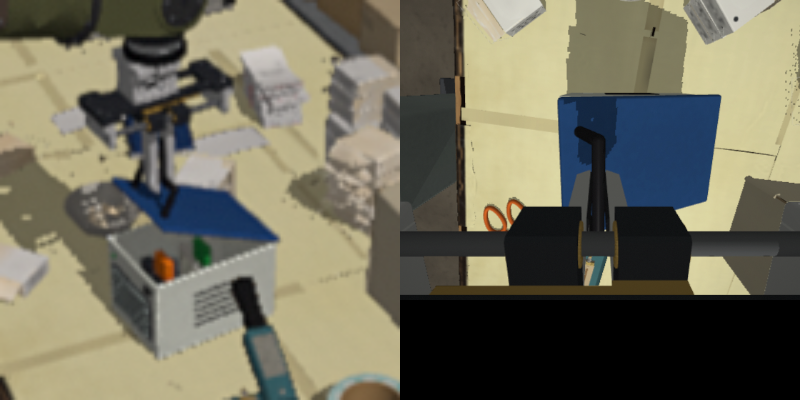

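The flap is lifting. The orange tab is in the front slot and the green tab in the rear. The force points at the hinge, so my arc radius is too big and I'll ease inward.

Request:
arm_command(
  steps=[
    [0,0,2.5,2,0],
    [0,0,2.5,2,0],
  ],
)

```text
clock: 9.68
eef_pos: [523.9, 160.4, 202.6]
eef_rot: [-3.139, 0.001, 1.708]
wrist_force: [-6.7, -3.6, 4.1]
finger_gap: 9.5
finger_force: 15.0
```

Request:
arm_command(
  steps=[
    [0,0,6.9,-8.9,0],
    [0,0,14.4,-16.4,0],
    [0,0,24.3,-25.1,0],
    [0,0,34.9,-33,0],
    [0,0,46.1,-40.1,0],
    [0,0,57.7,-46.4,0],
    [0,0,57.7,-46.4,0],
  ],
)

```text
clock: 10.55
eef_pos: [582.7, 168.6, 250.1]
eef_rot: [3.14, 0.0, 1.708]
wrist_force: [-3.2, -3.1, 7.7]
finger_gap: 9.1
finger_force: 15.0
```

Request:
arm_command(
  steps=[
    [0,0,11.7,-6,0],
    [0,0,24.1,-10.5,0],
    [0,0,36.9,-13.9,0],
    [0,0,49.9,-16.5,0],
    [0,0,63,-18,0],
    [0,0,76.1,-18.6,0],
    [0,0,76.1,-18.6,0],
  ],
)

```text
clock: 11.42
eef_pos: [658.1, 179.2, 267.8]
eef_rot: [3.14, -0.0, 1.708]
wrist_force: [0.7, -1.5, 2.8]
finger_gap: 9.5
finger_force: 15.0
```

Request:
arm_command(
  steps=[
    [0,0,13.2,0.4,0],
    [0,0,26.4,1.8,0],
    [0,0,35.1,3.2,0],
    [0,0,43.7,5.1,0],
    [0,0,52.2,7.5,0],
    [0,0,52.2,7.5,0],
    [0,0,52.2,7.5,0],
  ],
)

```text
clock: 12.3
eef_pos: [708.9, 186.2, 260.0]
eef_rot: [3.141, -0.0, 1.708]
wrist_force: [2.2, -1.6, 0.5]
finger_gap: 9.5
finger_force: 15.0
```

Flap up. I'll release and rise clear.

Request:
arm_command(
  steps=[
    [0.28,0,0,0,0],
    [0.28,0,0,0,0],
    [0.28,0,0,0,0],
    [0.28,0,0,-15,0],
    [0.28,0,0,-35,0],
    [0.28,0,0,-60,0],
    [0.28,0,0,-80,0],
    [0.28,0,0,-80,0],
  ],
)

```text
clock: 13.3
eef_pos: [709.2, 186.3, 342.2]
eef_rot: [3.138, -0.0, 1.708]
wrist_force: [0.6, -0.3, -0.3]
finger_gap: 26.1
finger_force: 0.0
```

```bash
python3 - <<'E'
from h import *
b=imaging.camera("side");t=imaging.camera("top");c=lambda i:cv2.resize(i,(400,400))
cv2.imwrite("pics/w6.png",np.hstack([c(b["img"][100:240,200:340]),c(t["img"][140:280,130:270])])[:,:,::-1])
E
```

```text
(no output)
```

View pics/w6.png

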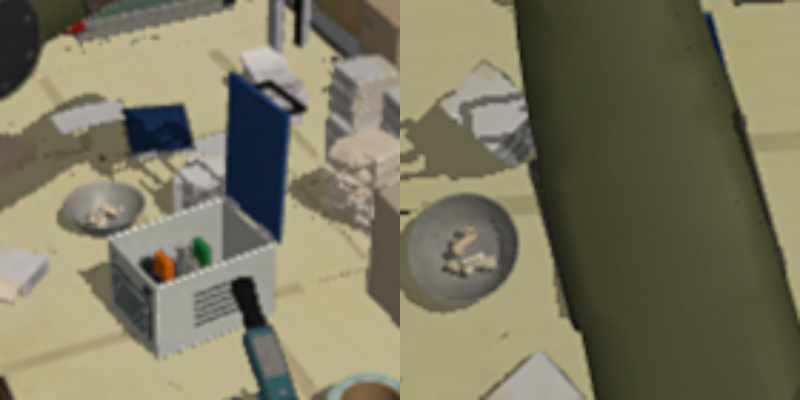

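The flap stands upright with its handle behind it. The orange tab is at the front and the green tab is behind it. I'll move over the orange tab and turn 90°.

Request:
arm_command(
  steps=[
    [0.5,0,-30,0,0],
    [0.5,0,-70,0,5],
    [0.6,0,-120,0,15],
    [0.6,0,-160,0,25],
    [0.6,1,-183,0,35],
    [0.6,1,-183,0,45],
    [0.6,1,-183,0,55],
    [0.6,1,-183,0,65],
    [0.6,1,-183,0,75],
    [0.6,1,-183,0,85],
    [0.6,1,-183,0,90],
    [0.6,1,-183,0,90],
    [0.6,1,-183,0,90],
  ],
)

```text
clock: 15.02
eef_pos: [527.3, 162.2, 339.5]
eef_rot: [3.142, 0.001, 0.139]
wrist_force: [0.5, 0.5, 0.3]
finger_gap: 56.5
finger_force: 0.0
```

```bash
python3 - <<'E'
from h import *
np.set_printoptions(precision=1,suppress=True)
w=imaging.camera("wrist");save(w,"w7.png",s=1.4)
s=monitor.read_state();print(s["eef_pos"],s["eef_rot"])
h=cv2.cvtColor(w["img"],cv2.COLOR_RGB2HSV)
for n,(lo,hi) in {"orange":(3,20),"green":(45,85)}.items():
    m=((h[...,0]>lo)&(h[...,0]<hi)&(h[...,1]>150)&(h[...,2]>60)).astype(np.uint8)
    k,l,st,c=cv2.connectedComponentsWithStats(m)
    for i in range(1,k):
        if st[i,4]>60: print(n,st[i],c[i],onz(w,c[i],112))
for X in [(527.6,162.5,112),(585,170,112)]: print(proj(w,X))
for q in trace(w,"bowl")[:1]: print(q["p"],q["rect"],onz(w,q["rect"][:2],37))
E
```

```text
[527.4 162.2 339.5] [3.1 0.  0.1]
orange [266 173  24  12 282] [277.5 178.5] [529.3 161.3 112. ]
orange [355 245  40  23 280] [374.5 255.8] [439.8  11.6 112. ]
orange [367 264  30  26 229] [382.9 275.4] [411.9  -6.7 112. ]
green [267 131  23   9 206] [277.9 135. ] [584.5 168.5 112. ]
[276.4 179.7]
[276.8 134.5]
0.6 [111.8, 145.2, 81.1, 82.5] [531.9 413.1  37. ]
```

View pics/w7.png

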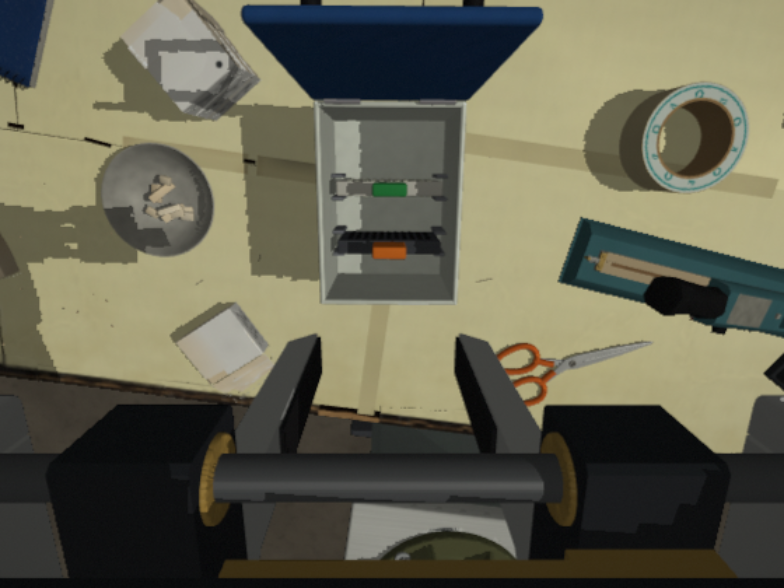

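The orange tab's top is centred near (389,250) and the green tab's near (389,188), in 1.4x pixels. The arm is 1 mm off. Descending.

Request:
arm_command(
  steps=[
    [0.6,0,1,40,0],
    [0.6,0,1,90,0],
    [0.6,0,1,140,0],
    [0.6,0,1,180,0],
    [0.6,0,1,210,0],
    [0.6,0,1,230,0],
    [0.6,0,1,245,0],
    [0.6,0,1,255,0],
    [0.6,0,1,260,0],
    [0.6,0,1,260,0],
  ],
)

```text
clock: 16.38
eef_pos: [527.8, 161.3, 80.0]
eef_rot: [-3.142, -0.0, 0.137]
wrist_force: [0.5, 0.0, 1.7]
finger_gap: 56.5
finger_force: 0.0
```

Request:
arm_command(
  steps=[
    [0.4,0,0,0,0],
    [0.2,0,0,0,0],
    [0,0,0,0,0],
    [0,0,0,0,0],
  ],
  force=6,
)

```text
clock: 16.88
eef_pos: [527.8, 161.3, 80.1]
eef_rot: [-3.142, -0.0, 0.137]
wrist_force: [-0.7, 0.3, 2.3]
finger_gap: 32.0
finger_force: 6.0
```

Request:
arm_command(
  steps=[
    [0,0,0,0,0],
    [0,0,0,0,0],
    [0,0,0,-4,0],
    [0,0,0,-10,0],
    [0,0,0,-20,0],
    [0,0,0,-32,0],
    [0,0,0,-32,0],
  ],
  force=35,
)

```text
clock: 17.75
eef_pos: [528.2, 161.4, 113.2]
eef_rot: [-3.141, -0.002, 0.137]
wrist_force: [-0.0, -0.1, -2.1]
finger_gap: 31.6
finger_force: 35.0
```

Request:
arm_command(
  steps=[
    [0,0,0,-12,0],
    [0,0,0,-26,0],
    [0,0,0,-42,0],
    [0,0,0,-60,0],
    [0,0,0,-78,0],
    [0,0,0,-96,0],
    [0,0,0,-110,0],
    [0,0,0,-120,0],
    [0,0,0,-120,0],
  ],
)

```text
clock: 18.88
eef_pos: [527.8, 161.2, 232.4]
eef_rot: [-3.142, -0.001, 0.137]
wrist_force: [-0.3, -0.5, -1.1]
finger_gap: 31.6
finger_force: 35.0
```

```bash
python3 - <<'E'
from h import *
np.set_printoptions(precision=1,suppress=True)
s=monitor.read_state();print(s["eef_pos"],s["finger_gap"],s["wrist_force"])
b=imaging.camera("side");t=imaging.camera("top");w=imaging.camera("wrist");c=lambda i:cv2.resize(i,(400,400))
cv2.imwrite("pics/w8.png",np.hstack([c(b["img"][100:240,200:340]),cv2.resize(w["img"],(400,400))])[:,:,::-1])
for p in(t,w):
    for q in trace(p,"bowl")[:2]:
        ys,xs=np.nonzero(q["region"]);(u,v),r=cv2.minEnclosingCircle(np.c_[xs,ys].astype(np.float32));print(q["p"],u,v,r,onz(p,(u,v),37))
E
```

```text
[527.8 161.2 232.4] 31.603881057085932 [-0.3 -0.5 -1.1]
0.86 152.5 226.5 20.408430099487305 [534.6 412.1  37. ]
0.63 66.5 148.0 55.69794464111328 [537.2 412.5  37. ]
0.19 91.5 20.5 69.58817291259766 [677.4 381.7  37. ]
```

View pics/w8.png

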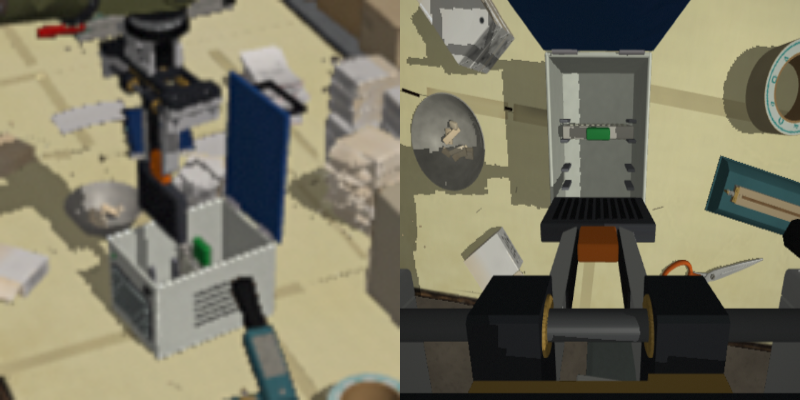

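The insert is out, hanging upright, with the green tab still seated. I'll carry it to the bowl.

Request:
arm_command(
  steps=[
    [0,2,-10,0,0],
    [0,5,-28,0,0],
    [0,8.5,-52,0,0],
    [0,13,-78,0,0],
    [0,17,-104,0,0],
    [0,22,-130,0,0],
    [0,26,-156,0,0],
    [0,30,-182,0,0],
    [0,34,-207,10,0],
    [0,38,-228,22,0],
    [0,40,-241,34,0],
    [0,41,-248,45,0],
    [0,41,-248,52,0],
    [0,41,-248,55,0],
    [0,41,-248,55,0],
    [0,41,-248,55,0],
  ],
)

```text
clock: 21.12
eef_pos: [534.7, 412.3, 177.5]
eef_rot: [-3.141, -0.001, 0.137]
wrist_force: [0.5, -0.1, -1.8]
finger_gap: 31.6
finger_force: 35.0
```

```bash
python3 - <<'E'
from h import *
np.set_printoptions(precision=1,suppress=True)
s=monitor.read_state();print(s["eef_pos"],s["finger_gap"],s["wrist_force"],s["clock"])
b=imaging.camera("side");w=imaging.camera("wrist");c=lambda i:cv2.resize(i,(400,400))
cv2.imwrite("pics/w9.png",np.hstack([c(b["img"][100:240,200:340]),cv2.resize(w["img"],(400,400))])[:,:,::-1])
for q in trace(w,"bowl")[:2]:
    ys,xs=np.nonzero(q["region"]);print(q["p"],q["rect"],[onz(w,(xs.min(),ys[xs.argmin()]),37),onz(w,(xs.max(),ys[xs.argmax()]),37),onz(w,(xs[ys.argmin()],ys.min()),37)])
E
```

```text
[534.7 412.3 177.5] 31.60158497087162 [ 0.5 -0.1 -1.8] 21.125
0.61 [274.9, 173.5, 112.3, 70.0] [array([535.7, 473.4,  37. ]), array([554.9, 356.8,  37. ]), array([592.5, 428. ,  37. ])]
```

View pics/w9.png

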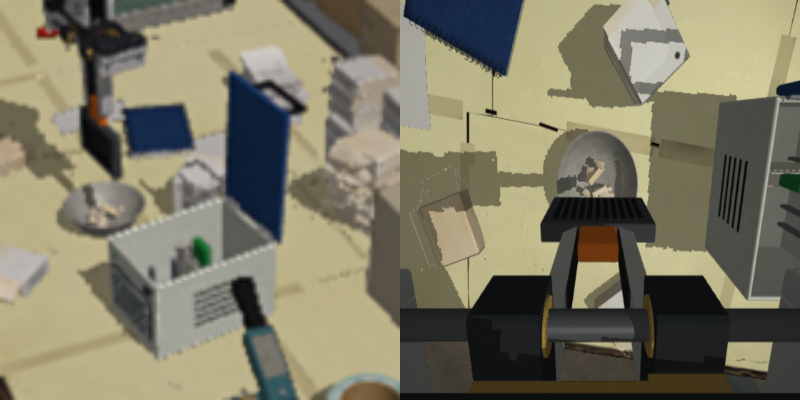

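The insert hangs upright over the bowl. The bowl's edges put its centre within about 3 mm of the tool axis, and everything else looks undisturbed. Handing in.

```bash
python3 -c "
from cell import job,monitor
print(monitor.read_state()['qd']);print(job.sign_off())"
```

```text
[0.00260722 0.00380915 0.00081921 0.00180283 0.00036771 0.00023   ]
the job is handed in; nothing more can be done
None
```

The job is handed in at about 21 s: the flap stands upright, and the clogged insert is held upright and still, centred to about 3 mm over the left bowl and roughly 70 mm above its rim, with the green-tab insert still in its slot.

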